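Ready the sign easel: square the panel, set the leg, close the cam

ROBOT

A 6-joint arm with a two-finger parallel gripper is mounted at the origin on the work surface. World frame = base frame: x ahead of the robot, y to its left, z up, the work surface at z = 0. Lengths are in m, angles in rad, forces in N, time in s.
With the tool pointing down it reaches from about 0.225 to 0.875 m from the base axis. Payload 3.4 kg.
Tool frame: the origin (TCP) lies at the very end of the fingers, on their centre line; the grasp point (between the pads) lies 19 mm behind it; z points along the fingers, y is the line along which they close (so a half turn about z gives the same grasp; the last joint's range is limited). The gripper opens to 85 mm and grips with 20 to 120 N. Pads are 22 mm wide; open, the fingers measure 114 mm over their backs; the gripper's body (76 mm by 85 mm) begins 54 mm behind the grasp point. The pads swing forward as they close: fully open they stand 13 mm farther back than shut.
Start: joints at [1.212, 0.276, 1.505, -0, 1.361, -0.121], TCP at [0.135, 0.559, 0.231] pointing down, gripper open.
Joint ranges: [-2.89, 2.89], [-0.75, 2.08], [0.22, 2.7], [-1.18, 4.32], [0.11, 2.71], [-2.7, 2.7]. Speed limits (rad/s): [2.57, 2.57, 3.14, 3.14, 3.14, 3.14].

INTERFACE

Orientations are given as a unit quaternion [w, x, y, z].
In Python, from rig import readout, vision, manip gives the robot as it stands.
- The arm moves only by the shell command python3 -m handwheel 'ROWS' [FORCE]. ROWS is JSON, a list of rows, each a list of 3 entries, a list of its own where there are three numbers: the shift along the tool's x, y, z in mm, then the turn, a rotation vector about the tool's x, y, z in units of 6 degrees (1.0 is 6 degrees), then the closure, from -1 (fully open) to 1 (shut), so that 0 is half open. A call has 1 to 20 rows; each row shifts and turns the commanded pose from where the row before left it, along the tool's axes as they then stand; what a row does not reach is not made up. A row lasts 1/8 s, in which the tool goes at most 62.5 mm and 10.7 degrees, less where a joint would pass 70% of its speed; a pose out of reach is approached as far as the arm can. A call is refused whole if a number of a shift passes 62.5 or a number of a turn 1, either way. A call with a gripper value outside its range is refused whole. The fingers move at their own pace and stop on an object; FORCE is the grip in N (left out, the last holds). Time passes only in rows, so rows that do not move let the fingers close. It gives the time, the measured TCP pose, the force, the opening and the grip force at its end, in the units of the state.
- readout.get_state(): the state, without advancing time (a new reading comes with each control period).
- vision.get_image(name): name is "side" or "top" or "wrist"; returns the picture (400x640x3 uint8, blue, green, red); there is no depth.
- vision.camera_params(name): a dict with "intrinsics" (3x3 intrinsics, pixels), "rvec" (rotation vector, rad) and "tvec" (3), from world to camera coordinates, as OpenCV has them; the wrist camera has in their place "hand_eye" (4x4, takes a point from camera to tool coordinates, whose origin is the TCP and whose axes are the flange's). Camera axes: x right, y down, z forward; pixel columns grow to the right and rows downward; lengths in m; the calibration is good to about 2 mm. A picture is of the moment at which its call begins: read the wrist's pose just before it. camera_params takes no time and is no camera call.
- manip.sign_off(): hands the job in; it is judged then, once.
The state is a dict: "clock": time; "qpos": joint angles; "qd": joint speeds; "effort": joint torques, N m; "position": TCP position; "ee_rot": TCP orientation; "contact_force": force on the tool from outside, world axes, zero at the start; "moment": the same for the moment, N m; "width": finger opening in m; "gripper_force": force on a finger pad.
Only numpy, scipy, OpenCV 4.12 (cv2) and the standard library are available. Lean on these libraries where they do the work, as an engineer would, in place of code of your own. Each camera call takes 0.05 s, during which the arm holds its last target. There are 200 camera calls.

TASK

The tabletop sign easel lies on its back on the desk. First push the white-edged panel square and snug against both of its stops, the ledge on the far side and the lug at the end; then take the T-shaped leg by its crossbar, draw it out against its spring until the crossbar is level with the point of the brass rider, and, holding it on that mark, swing the flat cam lever fully closed so that it lies straight over the leg's rod. The clamp is not to be trusted yet: finish still holding the crossbar on the mark with the lever closed; do not shift the rider, close the lever off the mark or disturb the other things on the desk.

Things in the scene. Friction and masses are not known exactly. Their poses are not given: they have to be found in the camera images.
- corner (a point): Inside corner of the easel's two dark steel stops, on its plate (8 mm above the desk). The easel is fixed, turned up to 0.18 rad. Its axes: x away from the robot, y left (the leg draws out this way), z up. The far ledge's face is x = 0 (y 0 to 200 mm), the end lug's face y = 0 (x -110 to 0); both rise 14 mm above the plate, which spans x -175 to 14, y 0 to 215 mm. Distances below use this frame.
- panel_mid (a point): Centre of the loose panel: cork-faced board with white edges, 110 mm along its x, 150 along its y, 10 thick, 0.15 to 0.3 kg, its top 18 mm above the desk. It starts flat on the plate, 15 to 35 mm short of each stop, turned up to 0.12 rad. Snug and square, its centre is at x = -55, y = 75, z = 5 mm and its axes are the corner's. It slides at about 2 N.
- bar_mid (a point): Centre of the leg's grey crossbar (black end caps): 220 mm along the easel's x, 16 thick along y, 24 high, middle 28 mm above the desk with only the desk beneath. Pinch it across the 16 mm. A 13 mm rod at mid height runs from its middle to the collar. Retracted it is at x = -75, y = 355 mm.
- leg (a joint): How far the leg is drawn out (m): 0 retracted, growing as the crossbar moves along the easel's +y, at most 0.09. A spring pulls it back with 5.5 N at 0, 7.5 N at 0.08; let go, it springs back to 0, whether the lever is open or closed.
- mark (a point): Point of the brass rider on the ruler, 11 mm above the desk, beyond the crossbar's far end (x = 48 mm). The leg is on the mark when the crossbar's centre has this point's y in the easel's frame, that is when joint leg equals joint rider. The rider is 14 mm wide along y, 16 mm high.
- rider (a joint): Where the rider stands along the ruler (m), counted as joint leg is; 0.030 to 0.060. Stiff (6 N); not to be moved.
- lever (a joint): Angle of the cam lever (rad): 0 closed, at a stop, straight over the leg's rod; positive is open, swung towards the robot (easel's -x). Starts at 0.22 to 0.29. It turns stiffly (0.45 N m, 3 to 4 N at the crossbar) and stays where it is left.
- lever_pivot (a point): Vertical pivot of the lever, on the desk plane, at x = -75, y = 265 mm. A black collar block stands here, 60 mm along x by 50 along y, 42 mm high; on it the lever's disc (40 mm across) reaches 58 mm and a pin 64 mm above the desk.
- lever_tip (a point): Free end of the flat steel lever: 24 mm wide, 12 thick, reaching 200 mm from its pivot, 45 to 57 mm above the desk, so it passes 5 mm over the crossbar and beyond. Fingers straddling the bar on the robot's side of the lever can slide along the bar, away from the robot, and push it shut with their flanks; it is shut when the flanks are 12 mm short of the rod's middle line.
- eraser_mid (a point): Middle of a bystander: whiteboard eraser, 50 x 110 x 30 mm. Not to be disturbed.
- stapler_mid (a point): Middle of a bystander: grey and black stapler, 140 x 36 x 52 mm. Not to be disturbed.
- mug_mid (a point): Middle of a bystander: white mug, 80 across, 90 high mm. Not to be disturbed.
- tape_mid (a point): Middle of a bystander: roll of clear tape lying flat, 100 across, 24 high mm. Not to be disturbed.
- clipbox_mid (a point): Middle of a bystander: small cardboard box, 70 x 110 x 40 mm. Not to be disturbed.
Things that resemble listed ones, but are neither listed nor needed, are in the scene too. Of the things shaped like the part that bears panel_mid, the white one is meant.

How it is judged:
On the way, in this order (a step that is already met when the one before it is completed fails the run):
1. the panel is square against both stops (x of panel_mid in the frame of corner between -0.0585 and -0.05 m and y of panel_mid in the frame of corner between 0.07 and 0.0785 m and z of panel_mid in the frame of corner below 0.009 m and angle between the x axis of panel_mid and the x axis of corner, either way round below 0.035 rad), for 0.2 s.
2. the leg is held on the mark with the lever still open (y of bar_mid in the frame of mark between -0.005 and 0.005 m and contact force between the fingers and leg above 1 N and value of joint lever above 0.18 rad), for 0.2 s.
3. the lever is closed with the leg held on the mark (y of bar_mid in the frame of mark between -0.005 and 0.005 m and contact force between the fingers and leg above 1 N and value of joint lever below 0.05 rad), for 0.2 s.
At the end, for the whole second after the job is handed in: The panel's edges are within 3.5 mm of both stops and square to 0.035 rad, lying flat; the fingers hold the leg (over 1 N on it) with the crossbar within 5 mm of the rider's point and still; the lever is within 0.05 rad of closed (all of step 1 and all of step 3 and linear speed of leg below 0.01 m/s); the arm keeps its last pose, push and grip.
It fails at once if the lever is swung towards closed with the leg off its mark (value of joint lever below 0.15 rad and (y of bar_mid in the frame of mark below -0.009 m or y of bar_mid in the frame of mark above 0.009 m)).
It fails at once if the rider is shifted (distance of mark from where it was at the start of the episode above 0.004 m).
It fails at once if another thing on the desk is disturbed (distance of any of eraser_mid, stapler_mid, mug_mid, tape_mid, clipbox_mid from where it was at the start of the episode above 0.02 m).
It also fails if it takes over 61 s, if anything falls off the work surface, if the arm or the gripper's body presses on something with over 40 N, if the wrist force passes 120 N, or if a joint passes its speed limit or range.

## Working session

There is one attempt and no reset: what is moved stays moved. The work goes in short steps, Python scripts to look and compute and a shell command to move; the robot and the scene stay as the last step left them, time stands still between calls to the robot, and variables do not carry over. Pictures are saved under pics/ and viewed, at most 10 in all, crops included, and the job is handed in when it is done.

```bash
mkdir -p pics; python3 - <<'E'
from rig import readout, vision
import cv2, numpy as np
s=readout.get_state(); print({k:np.round(v,3) for k,v in s.items()})
for n in ("top","side"):
    cv2.imwrite(f"pics/{n}0.png",vision.get_image(n)); p=vision.camera_params(n); print(n,{k:np.round(v,3).tolist() for k,v in p.items()})
print(vision.camera_params("wrist"))
E
```

```text
{'clock': np.float64(0.0), 'qpos': array([ 1.212,  0.277,  1.506,  0.   ,  1.361, -0.121]), 'qd': array([ 0.001, -0.002, -0.001,  0.001,  0.001, -0.002]), 'effort': array([ 0.0000e+00, -4.1678e+01, -2.4582e+01,  0.0000e+00,  1.1000e-02,
        0.0000e+00]), 'position': array([0.135, 0.558, 0.23 ]), 'ee_rot': array([-0.   ,  0.119,  0.993, -0.001]), 'contact_force': array([ 0.707, -0.596,  0.023]), 'moment': array([-0.045,  0.042,  0.023]), 'gripper_force': np.float64(0.0), 'width': np.float64(0.086)}
top {'intrinsics': [[436.459, 0.0, 321.916], [0.0, 436.459, 201.329], [0.0, 0.0, 1.0]], 'rvec': [2.16, -2.148, 0.133], 'tvec': [0.021, 0.547, 1.255]}
side {'intrinsics': [[450.139, 0.0, 318.12], [0.0, 450.139, 195.961], [0.0, 0.0, 1.0]], 'rvec': [0.255, -2.866, 1.116], 'tvec': [0.518, 0.087, 1.098]}
{'intrinsics': array([[334.54640705,   0.        , 323.05770896],
       [  0.        , 334.54640705, 196.90980755],
       [  0.        ,   0.        ,   1.        ]]), 'hand_eye': array([[ 1.04658642e-03, -9.62290464e-01, -2.72022000e-01,
         6.84823136e-02],
       [ 9.99999224e-01,  8.23420601e-04,  9.34541401e-04,
        -1.09909607e-04],
       [-6.75311759e-04, -2.72022767e-01,  9.62290579e-01,
        -1.43590106e-01],
       [ 0.00000000e+00,  0.00000000e+00,  0.00000000e+00,
         1.00000000e+00]])}
```

View pics/top0.png

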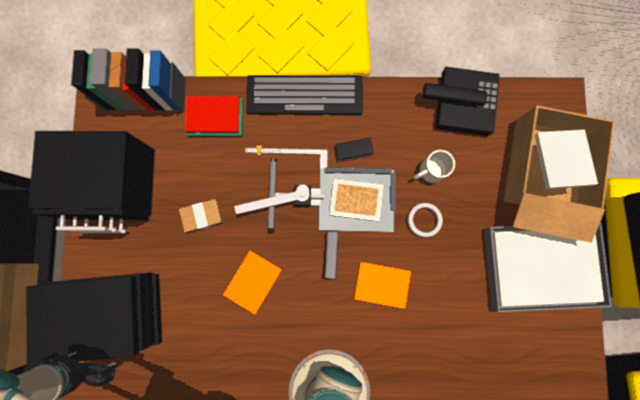

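View pics/side0.png

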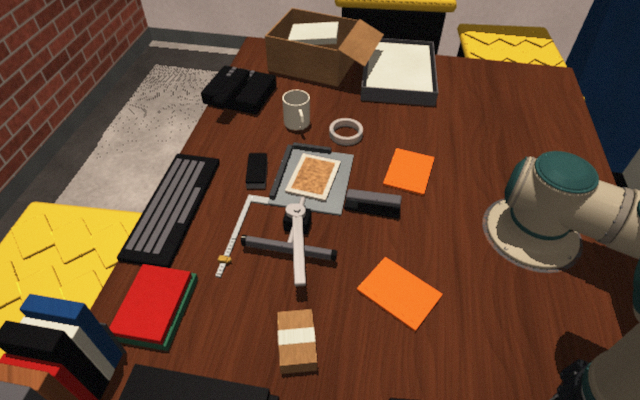

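The top view shows the grey easel plate at about (357,200) px with the cork panel on it, pivot (304,193), lever tip (237,210), crossbar (271,195), rider (259,150), eraser (353,149), stapler (331,255), clip box (200,215), tape (425,220) and mug (437,165). The white sheet in the box at (567,158), the white tray at (550,268) and the orange pads at (253,282) and (383,285) also resemble the panel. Only the white-edged cork board at (357,200) lies on the plate, so that is the one meant. I'll take an enlarged crop of it and rough positions next.

```bash
cat > h.py <<'E'
import numpy as np, cv2
from scipy.spatial.transform import Rotation as R
from rig import readout, vision
def cam(name,s=None):
    p=vision.camera_params(name); K=np.array(p["intrinsics"])
    if name=="wrist":
        s=s or readout.get_state(); q=s["ee_rot"]; T=np.eye(4)
        T[:3,:3]=R.from_quat([q[1],q[2],q[3],q[0]]).as_matrix(); T[:3,3]=s["position"]
        M=T@np.array(p["hand_eye"]); return K,M[:3,:3],M[:3,3]
    Rm=cv2.Rodrigues(np.array(p["rvec"],float))[0]; return K,Rm.T,-Rm.T@np.array(p["tvec"],float).ravel()
def ray(c,uv,z):
    K,Rc,o=c; uv=np.atleast_2d(uv).astype(float)
    d=(Rc@np.linalg.inv(K)@np.c_[uv,np.ones(len(uv))].T).T
    return o+d*((z-o[2])/d[:,2])[:,None]
def proj(c,P):
    K,Rc,o=c; q=(K@Rc.T@(np.atleast_2d(P)-o).T).T; return q[:,:2]/q[:,2:]
E
python3 - <<'E'
from h import *
c=cam("top"); print("cam",c[2])
for n,uv,z in [("panel",(357,200),.018),("pivot",(304,193),.058),("tip",(237,210),.057),("bar",(271,195),.04),("barfar",(273,160),.04),("barnear",(271,231),.04),("rider",(259,150),.016),("cornerout",(394,170),.02),("eraser",(353,149),.03),("stapler",(331,255),.05),("clip",(200,215),.04),("tape",(425,220),.024),("mug",(437,165),.09)]:
    print(n,ray(c,uv,z)[0].round(3))
im=cv2.imread("pics/top0.png")[130:290,180:450]; cv2.imwrite("pics/top0c.png",cv2.resize(im,None,fx=2.9,fy=2.9,interpolation=cv2.INTER_CUBIC))
E
```

```text
cam [0.38334451 0.01868337 1.31417682]
panel [ 0.554 -0.081  0.018]
pivot [0.568 0.076 0.058]
tip [0.518 0.27  0.057]
bar [0.565 0.174 0.04 ]
barfar [0.67 0.17 0.04]
barnear [0.459 0.172 0.04 ]
rider [0.706 0.217 0.016]
cornerout [ 0.646 -0.193  0.02 ]
eraser [ 0.707 -0.069  0.03 ]
stapler [ 0.39  -0.003  0.05 ]
clip [0.504 0.382 0.04 ]
tape [ 0.494 -0.282  0.024]
mug [ 0.646 -0.304  0.09 ]
```

View pics/top0c.png

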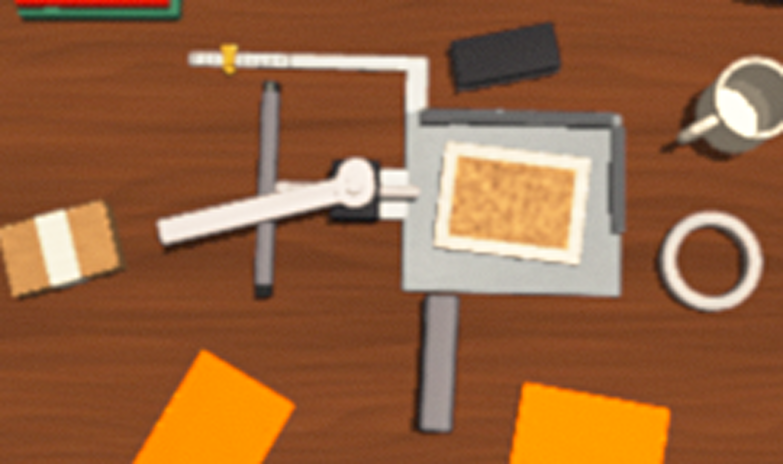

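The crop confirms the white-edged cork panel on the grey plate, with dark stops at the top (far ledge) and right (lug). The easel's yaw is only about -0.03 rad. Next I move the wrist camera over it, squared up, with the fingers closing on the way.

```bash
python3 -m handwheel '[[[0,0,0],[0,0,-1],1],[[0,0,0],[0,0,-1],1],[[-34,-45,-2],[0,0,0],1],[[-34,-45,-2],[0,0,0],1],[[-34,-45,-2],[0,0,0],1],[[-34,-45,-2],[0,0,0],1],[[-34,-45,-2],[0,0,0],1],[[-34,-45,-2],[0,0,0],1],[[-34,-45,-2],[0,0,0],1],[[-34,-45,-2],[0,0,0],1],[[-34,-45,-2],[0,0,0],1],[[-34,-45,-2],[0,0,0],1],[[-34,-45,-2],[0,0,0],1],[[0,0,0],[0,0,0],1],[[0,0,0],[0,0,0],1]]' 30
python3 - <<'E'
from h import *
s=readout.get_state(); cv2.imwrite("pics/w1.png",vision.get_image("wrist")); import pickle; pickle.dump(s,open("s1.pkl","wb"))
print(R.from_quat(np.roll(s["ee_rot"],-1)).as_matrix().round(3), s["contact_force"])
E
```

```text
clock: 1.98
position: [0.4945, 0.0537, 0.2527]
ee_rot: [-0.001, 0.015, 1.0, 0.0]
contact_force: [-0.1, -0.7, 0.1]
width: 0.0001
gripper_force: 0.0
[[-1.     0.029 -0.002]
 [ 0.029  1.     0.001]
 [ 0.002  0.001 -1.   ]] [-0.13628315 -0.65177908  0.05925241]
```

View pics/w1.png

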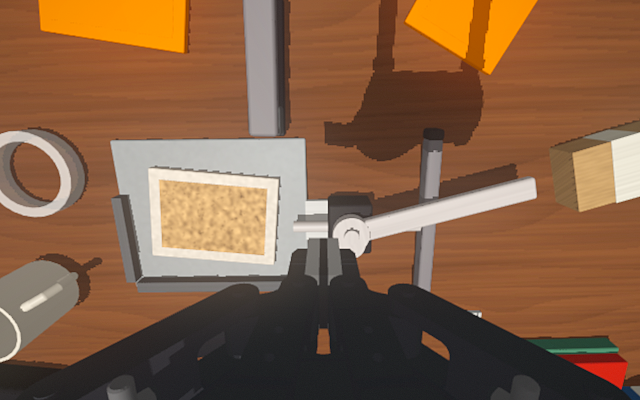

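The wrist view shows the plate's near edge at (111,141)–(305,138), the ledge along the bottom (145,280), the lug on the left (125,240) and the panel at (215,215). The collar is at (350,225), the bar's near end at (432,133) and the lever tip at (535,188).

```bash
python3 - <<'E'
from h import *
import pickle; s=pickle.load(open("s1.pkl","rb")); c=cam("wrist",s); im=cv2.imread("pics/w1.png")
hsv=cv2.cvtColor(im,cv2.COLOR_BGR2HSV)
# panel: cork+white inside plate area
roi=np.zeros(im.shape[:2],np.uint8); roi[150:268,140:285]=255
b,g,r=[im[...,i].astype(int) for i in range(3)]
m=((r-b>12)&(r>140)).astype(np.uint8)*255&roi
m=cv2.morphologyEx(m,cv2.MORPH_CLOSE,np.ones((5,5)))
cn=max(cv2.findContours(m,0,2)[0],key=cv2.contourArea)
P=ray(c,cn[:,0],.018)[:,:2]
(cx,cy),wh,a=cv2.minAreaRect((P*1000).astype(np.float32)); print("panel",cx,cy,wh,a, cv2.boundingRect(cn))
for n,uv,z in [("plate n-right",(111,141),.008),("plate n-left",(305,138),.008),("ledge/lug top inner",(141,276),.022),("barcap near L",(424,130),.04),("barcap near R",(441,130),.04),("pivot pin",(351,235),.064),("lever tip",(535,188),.057)]: print(n,ray(c,uv,z)[0].round(4))
# bar edges: rows 150-185
for v in (160,185,240,265):
    row=im[v,405:460].astype(int); print(v,row.tolist()[::3])
E
```

```text
panel 554.0531616210938 -79.04273223876953 (150.83578491210938, 112.70049285888672) 83.33404541015625 (148, 167, 131, 98)
plate n-right [ 0.4615 -0.1892  0.008 ]
plate n-left [0.4644 0.0341 0.008 ]
ledge/lug top inner [ 0.627  -0.1763  0.022 ]
barcap near L [0.4565 0.1608 0.04  ]
barcap near R [0.457  0.1787 0.04  ]
pivot pin [0.5626 0.0818 0.064 ]
lever tip [0.5182 0.2752 0.057 ]
160 [[54, 85, 135], [53, 84, 134], [53, 85, 134], [53, 85, 137], [54, 86, 138], [44, 73, 122], [83, 83, 89], [87, 88, 95], [148, 150, 157], [153, 154, 162], [150, 151, 157], [148, 149, 156], [110, 115, 140], [55, 86, 137], [55, 86, 137], [55, 87, 138], [52, 85, 137], [54, 87, 138], [55, 87, 138]]
185 [[61, 94, 147], [61, 94, 148], [61, 95, 148], [62, 95, 150], [62, 98, 156], [75, 80, 89], [86, 88, 95], [139, 140, 147], [154, 155, 163], [152, 152, 161], [149, 150, 158], [138, 139, 147], [44, 61, 90], [47, 62, 91], [48, 62, 91], [48, 63, 91], [47, 61, 91], [47, 63, 91], [48, 63, 91]]
240 [[63, 96, 150], [63, 96, 151], [63, 96, 151], [58, 85, 136], [90, 90, 95], [88, 90, 98], [150, 151, 159], [153, 153, 160], [152, 153, 160], [150, 149, 157], [54, 94, 152], [63, 99, 155], [64, 100, 155], [62, 99, 155], [63, 99, 155], [63, 100, 157], [63, 101, 157], [64, 101, 158], [64, 100, 157]]
265 [[58, 90, 142], [55, 88, 140], [52, 81, 129], [66, 70, 83], [84, 84, 91], [139, 139, 146], [150, 150, 159], [149, 150, 158], [149, 149, 157], [107, 112, 134], [52, 83, 132], [52, 83, 132], [51, 81, 130], [50, 82, 131], [50, 81, 131], [52, 82, 132], [50, 82, 131], [50, 82, 132], [50, 83, 134]]
```

Panel centre is (0.554,-0.079), yaw -0.117, and its measured size of 151×113 mm agrees with the spec. I go down in front of its near edge and push away from the robot.

```bash
python3 -m handwheel '[[[8,-47,20],[0,0,0],1],[[9,-47,30],[0,0,0],1],[[9,-47,30],[0,0,0],1],[[0,0,50],[0,0,0],1],[[0,0,50],[0,0,0],1],[[0,0,40],[0,0,0],1],[[0,0,20],[0,0,0],1],[[0,0,0],[0,0,0],1],[[0,0,0],[0,0,0],1]]'
```

```text
clock: 3.15
position: [0.4659, -0.0861, 0.0142]
ee_rot: [0.001, 0.013, 1.0, -0.0]
contact_force: [0.3, -0.1, -0.0]
width: -0.0001
gripper_force: 0.0
```

```bash
python3 -m handwheel '[[[-5,0,2.5],[0,0,0],1],[[-5,0,0],[0,0,0],1],[[-5,0,0],[0,0,0],1],[[-5,0,0],[0,0,0],1],[[-5,0,0],[0,0,0],1],[[-4,0,0],[0,0,0],1],[[-4,0,0],[0,0,0],1],[[0,0,0],[0,0,0],1]]'; python3 -m handwheel '[[[-3,0,0],[0,0,0],1],[[-3,0,0],[0,0,0],1],[[0,0,0],[0,0,0],1]]';python3 -m handwheel '[[[-3,0,0],[0,0,0],1],[[0,0,0],[0,0,0],1]]'
```

```text
clock: 4.15
position: [0.4991, -0.0878, 0.0107]
ee_rot: [0.001, 0.014, 1.0, -0.0]
contact_force: [-0.8, -1.0, 0.7]
width: 0.0001
gripper_force: 0.2
clock: 4.53
position: [0.505, -0.0879, 0.0108]
ee_rot: [0.001, 0.014, 1.0, -0.0]
contact_force: [0.1, 0.6, -0.7]
width: -0.0
gripper_force: 0.2
clock: 4.78
position: [0.5076, -0.088, 0.0108]
ee_rot: [0.0, 0.014, 1.0, 0.0]
contact_force: [-1.7, 0.1, -0.2]
width: -0.0003
gripper_force: 0.5
```

```bash
python3 -m handwheel '[[[-3,0,0],[0,0,0],1],[[-1,0,0],[0,0,0],1]]'; python3 -m handwheel '[[[-2,0,0],[0,0,0],1],[[-1,0,0],[0,0,0],1]]';python3 -m handwheel '[[[-2,0,0],[0,0,0],1],[[0,0,0],[0,0,0],1]]'
```

```text
clock: 5.03
position: [0.5115, -0.0881, 0.0108]
ee_rot: [0.0, 0.014, 1.0, 0.0]
contact_force: [-1.5, -0.1, 0.4]
width: -0.0002
gripper_force: 0.9
clock: 5.28
position: [0.5131, -0.0881, 0.0107]
ee_rot: [-0.001, 0.014, 1.0, 0.0]
contact_force: [-6.1, -1.7, 4.4]
width: -0.0002
gripper_force: 2.9
clock: 5.52
position: [0.5134, -0.0881, 0.0106]
ee_rot: [-0.003, 0.014, 1.0, 0.0]
contact_force: [-7.3, -1.8, 5.5]
width: -0.0001
gripper_force: 3.7
```

```bash
python3 -m handwheel '[[[-3,0,0],[0,0,0],1],[[0,0,0],[0,0,0],1]]'; python3 -m handwheel '[[[-3,0,0],[0,0,0],1],[[0,0,0],[0,0,0],1]]'
python3 - <<'E'
from h import *
im=vision.get_image("top"); cv2.imwrite("pics/t2.png",cv2.resize(im[140:250,300:420],None,fx=5,fy=5,interpolation=cv2.INTER_CUBIC))
E
```

```text
clock: 5.78
position: [0.5149, -0.0885, 0.0104]
ee_rot: [-0.004, 0.013, 1.0, -0.0]
contact_force: [-10.4, -3.6, 7.7]
width: 0.0004
gripper_force: 5.2
clock: 6.02
position: [0.5154, -0.0885, 0.0102]
ee_rot: [-0.007, 0.013, 1.0, 0.0]
contact_force: [-15.0, -5.1, 9.6]
width: -0.0002
gripper_force: 7.3
```

View pics/t2.png

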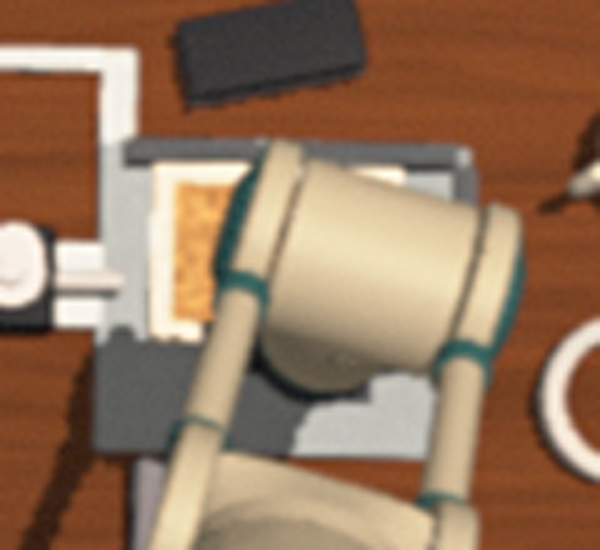

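The panel's white edge now lies square along the far ledge, with its left edge at about (330,190) px. Next I back off, lift, and go to the left end at about 35 mm from the ledge.

```bash
python3 -m handwheel '[[[16,0,0],[0,0,0],1],[[0,0,-60],[0,0,0],1],[[-34,37,0],[0,0,0],1],[[-34,37,0],[0,0,0],1],[[-34,37,0],[0,0,0],1],[[0,0,0],[0,0,0],1],[[0,0,0],[0,0,0],1]]'
python3 - <<'E'
from h import *
s=readout.get_state(); cv2.imwrite("pics/w3.png",vision.get_image("wrist")); import pickle; pickle.dump(s,open("s3.pkl","wb"))
E
```

```text
clock: 6.95
position: [0.6112, 0.0203, 0.0705]
ee_rot: [0.0, 0.014, 1.0, 0.0]
contact_force: [0.7, -1.2, -0.1]
width: 0.0003
gripper_force: 0.0
```

View pics/w3.png

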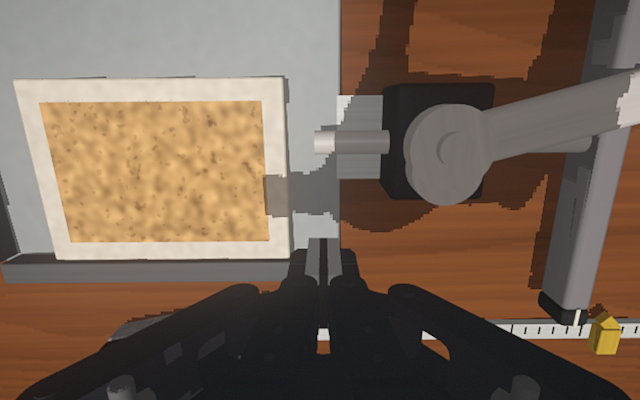

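The panel lies flush on the ledge: its bottom edge is at row 258 and its left edge at column 289, about y=0.000. The fingers, at y=0.020, go down between that edge and the collar, clear of the rod end at (315,141).

```bash
python3 -m handwheel '[[[8,0,0],[0,0,0],1],[[0,0,30],[0,0,0],1],[[0,0,20],[0,0,0],1],[[0,0,9],[0,0,0],1],[[0,0,0],[0,0,0],1]]'; python3 -m handwheel '[[[0,-5,0],[0,0,0],1],[[0,-5,0],[0,0,0],1],[[0,-5,0],[0,0,0],1],[[0,-5,0],[0,0,0],1],[[0,0,0],[0,0,0],1]]';python3 -m handwheel '[[[0,-4,0],[0,0,0],1],[[0,-3,0],[0,0,0],1],[[0,0,0],[0,0,0],1]]'
```

```text
clock: 7.62
position: [0.6027, 0.0199, 0.0116]
ee_rot: [-0.001, 0.015, 1.0, 0.0]
contact_force: [-0.7, 0.1, -0.6]
width: -0.0
gripper_force: 0.0
clock: 8.25
position: [0.6031, 0.0, 0.012]
ee_rot: [0.0, 0.014, 1.0, -0.0]
contact_force: [-0.1, 0.2, -0.2]
width: 0.0
gripper_force: 0.3
clock: 8.62
position: [0.6027, -0.0069, 0.0118]
ee_rot: [0.0, 0.014, 1.0, -0.0]
contact_force: [0.8, 2.3, 0.6]
width: -0.0002
gripper_force: 0.8
```

```bash
python3 -m handwheel '[[[0,-3,0],[0,0,0],1],[[0,-3,0],[0,0,0],1]]'; python3 -m handwheel '[[[0,-3,0],[0,0,0],1],[[0,0,0],[0,0,0],1]]';python3 -m handwheel '[[[0,-3,0],[0,0,0],1],[[0,0,0],[0,0,0],1]]';python3 -m handwheel '[[[0,-3,0],[0,0,0],1],[[0,0,0],[0,0,0],1]]'
```

```text
clock: 8.88
position: [0.6024, -0.0127, 0.0118]
ee_rot: [-0.0, 0.014, 1.0, 0.0]
contact_force: [0.6, 1.7, 1.0]
width: 0.0003
gripper_force: 1.3
clock: 9.12
position: [0.6023, -0.0161, 0.0117]
ee_rot: [-0.0, 0.014, 1.0, -0.0]
contact_force: [0.3, 0.6, 0.4]
width: 0.0003
gripper_force: 0.5
clock: 9.38
position: [0.6022, -0.019, 0.0117]
ee_rot: [-0.0, 0.014, 1.0, -0.0]
contact_force: [-0.7, 1.4, -0.2]
width: -0.0005
gripper_force: 0.5
clock: 9.62
position: [0.6021, -0.0219, 0.0117]
ee_rot: [-0.0, 0.014, 1.0, -0.0]
contact_force: [-0.7, 0.2, 0.2]
width: -0.0
gripper_force: 0.5
```

```bash
python3 -m handwheel '[[[0,-2,0],[0,0,0],1],[[0,0,0],[0,0,0],1]]';python3 -m handwheel '[[[0,-2,0],[0,0,0],1],[[0,0,0],[0,0,0],1]]';python3 -m handwheel '[[[0,-2,0],[0,0,0],1],[[0,0,0],[0,0,0],1]]'
```

```text
clock: 9.88
position: [0.6021, -0.0238, 0.0117]
ee_rot: [-0.0, 0.014, 1.0, -0.0]
contact_force: [-0.0, 0.9, -0.1]
width: 0.0002
gripper_force: 0.5
clock: 10.12
position: [0.602, -0.0256, 0.0117]
ee_rot: [-0.0, 0.014, 1.0, 0.0]
contact_force: [-0.6, 2.1, 0.5]
width: -0.0002
gripper_force: 0.9
clock: 10.38
position: [0.6016, -0.026, 0.0117]
ee_rot: [-0.0, 0.015, 1.0, 0.001]
contact_force: [-0.5, 6.3, 0.3]
width: -0.0001
gripper_force: 3.2
```

```bash
python3 - <<'E'
from h import *
s=readout.get_state(); cv2.imwrite("pics/w4.png",vision.get_image("wrist"))
E
```

```text
(no output)
```

View pics/w4.png

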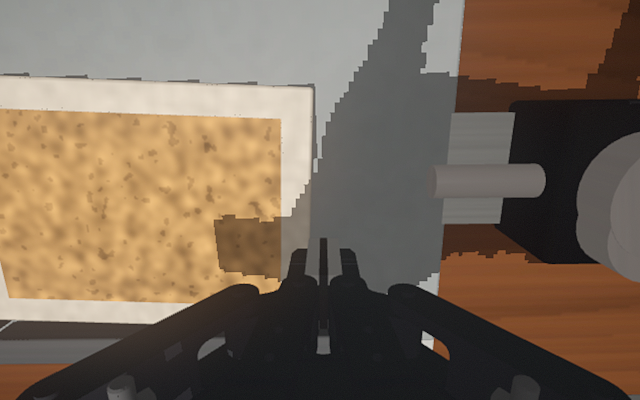

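Resistance rises to 6 N and the fingertips are against the panel's left edge. I press a little more, then retreat upward and check from above.

```bash
python3 -m handwheel '[[[0,-3,0],[0,0,0],1],[[0,-2,0],[0,0,0],1],[[0,0,0],[0,0,0],1]]'; python3 -m handwheel '[[[0,20,0],[0,0,0],1],[[0,0,-60],[0,0,0],1],[[12,-27,-60],[0,0,0],1],[[12,-27,-30],[0,0,0],1],[[12,-27,0],[0,0,0],1],[[0,0,0],[0,0,0],1],[[0,0,0],[0,0,0],1]]'
python3 - <<'E'
from h import *
s=readout.get_state(); im=vision.get_image("wrist"); cv2.imwrite("pics/w5.png",im); import pickle; pickle.dump(s,open("s5.pkl","wb"))
E
```

```text
clock: 10.8
position: [0.6003, -0.0268, 0.0117]
ee_rot: [-0.002, 0.016, 1.0, 0.005]
contact_force: [-0.7, 17.4, 3.4]
width: 0.0003
gripper_force: 8.8
clock: 11.68
position: [0.565, -0.0906, 0.1575]
ee_rot: [-0.0, 0.014, 1.0, 0.0]
contact_force: [0.0, 0.3, -0.1]
width: -0.0
gripper_force: 0.0
```

View pics/w5.png

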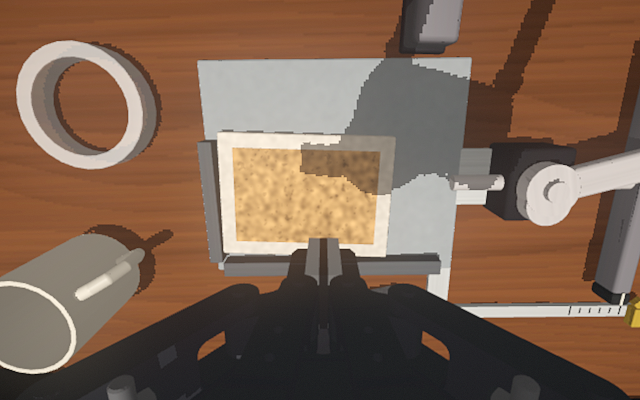

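The panel touches the lug at column 219 and the ledge at its left end (386,256). Its near edge, (219,132)–(395,137), looks slightly turned relative to the plate edge, (198,60)–(471,58), so I measure it.

```bash
python3 - <<'E'
from h import *
import pickle; s=pickle.load(open("s5.pkl","rb")); c=cam("wrist",s); im=cv2.imread("pics/w5.png")
g=cv2.GaussianBlur(im,(3,3),0).astype(float).sum(2); sat=(im.max(2).astype(int)-im.min(2))
def edge(cols,r0,r1,sign,z,name):
    pts=[]
    for u in cols:
        d=sign*np.diff(g[r0:r1,u]); k=int(d.argmax()); pts.append((u,r0+k+.5))
    pts=np.array(pts); P=ray(c,pts,z)[:,:2]
    f=np.polyfit(P[:,1],P[:,0],1); r=P[:,0]-np.polyval(f,P[:,1]); ok=abs(r)<.0025; f=np.polyfit(P[ok,1],P[ok,0],1)
    print(name,"slope dx/dy",f[0].round(4),"x at y=-.1",np.polyval(f,-.1).round(4),"x at y=-.16",np.polyval(f,-.16).round(4),ok.sum(),len(ok), pts[::8,1]); 
edge(range(210,345,2),50,75,1,.008,"plate near")
edge(range(225,345,2),122,142,1,.018,"panel near")
edge(range(228,285,2),245,262,-1,.018,"panel far (left part)")
edge(range(350,380,2),248,262,-1,.018,"panel far (right)")
edge(list(range(230,285,2))+list(range(372,436,2)),258,284,-1,.022,"ledge lower outer?")
cv2.imwrite("pics/w5c.png",cv2.resize(im[225:285,190:450],None,fx=3,fy=3,interpolation=cv2.INTER_CUBIC))
E
```

```text
plate near slope dx/dy 0.0166 x at y=-.1 0.4619 x at y=-.16 0.4609 68 68 [59.5 59.5 59.5 59.5 58.5 58.5 58.5 58.5 58.5]
panel near slope dx/dy 0.0602 x at y=-.1 0.5221 x at y=-.16 0.5185 60 60 [131.5 132.5 132.5 133.5 133.5 134.5 134.5 135.5]
panel far (left part) slope dx/dy 0.024 x at y=-.1 0.6313 x at y=-.16 0.6298 29 29 [252.5 254.5 253.5 254.5]
panel far (right) slope dx/dy 0.1932 x at y=-.1 0.6251 x at y=-.16 0.6135 14 15 [248.5 256.5]
ledge lower outer? slope dx/dy 0.0116 x at y=-.1 0.6509 x at y=-.16 0.6502 28 60 [276.5 282.5 275.5 275.5 274.5 282.5 273.5 258.5]
```

View pics/w5c.png

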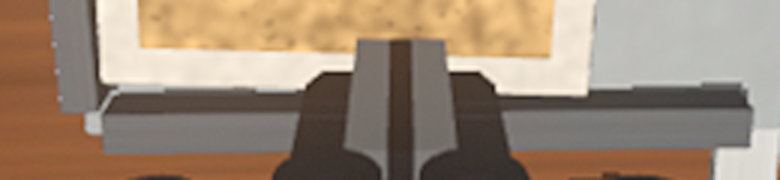

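The panel is turned about -0.043 rad, with a small gap at the lug end. I push the near edge again, this time close to the lug.

```bash
python3 -m handwheel '[[[37,-25,0],[0,0,0],1],[[37,-25,30],[0,0,0],1],[[0,0,50],[0,0,0],1],[[0,0,40],[0,0,0],1],[[0,0,26],[0,0,0],1],[[0,0,0],[0,0,0],1],[[-8,0,0],[0,0,0],1],[[-8,0,0],[0,0,0],1],[[-3,0,0],[0,0,0],1],[[0,0,0],[0,0,0],1]]'; python3 -m handwheel '[[[-3,0,0],[0,0,0],1],[[0,0,0],[0,0,0],1]]';  python3 -m handwheel '[[[-3,0,0],[0,0,0],1],[[0,0,0],[0,0,0],1]]'
```

```text
clock: 12.98
position: [0.5091, -0.1392, 0.0121]
ee_rot: [0.0, 0.014, 1.0, -0.0]
contact_force: [0.0, -0.8, 0.2]
width: -0.0001
gripper_force: 0.0
clock: 13.22
position: [0.5113, -0.1393, 0.0119]
ee_rot: [-0.0, 0.014, 1.0, 0.0]
contact_force: [-1.2, -0.7, 1.6]
width: -0.0002
gripper_force: 0.7
clock: 13.48
position: [0.5144, -0.1394, 0.0118]
ee_rot: [-0.0, 0.014, 1.0, 0.0]
contact_force: [-2.4, -0.2, 1.9]
width: 0.0002
gripper_force: 1.2
```

```bash
python3 -m handwheel '[[[-2,0,0],[0,0,0],1],[[0,0,0],[0,0,0],1]]';  python3 -m handwheel '[[[-2,0,0],[0,0,0],1],[[0,0,0],[0,0,0],1]]'; python3 -m handwheel '[[[-2,0,0],[0,0,0],1],[[0,0,0],[0,0,0],1]]'
```

```text
clock: 13.72
position: [0.5145, -0.1393, 0.0117]
ee_rot: [-0.002, 0.014, 1.0, 0.0]
contact_force: [-6.8, -1.8, 4.5]
width: 0.0001
gripper_force: 3.1
clock: 13.98
position: [0.5145, -0.1392, 0.0116]
ee_rot: [-0.004, 0.013, 1.0, 0.0]
contact_force: [-10.3, -2.5, 6.3]
width: 0.0001
gripper_force: 4.9
clock: 14.22
position: [0.5146, -0.1391, 0.0115]
ee_rot: [-0.006, 0.013, 1.0, 0.001]
contact_force: [-13.1, -3.9, 9.7]
width: 0.0001
gripper_force: 6.7
```

```bash
python3 -m handwheel '[[[16,0,0],[0,0,0],1],[[0,0,-60],[0,0,0],1],[[-34,20,-60],[0,0,0],1],[[-34,20,-26],[0,0,0],1],[[0,10,0],[0,0,0],1],[[0,0,0],[0,0,0],1],[[0,0,0],[0,0,0],1]]'
python3 - <<'E'
from h import *
s=readout.get_state(); im=vision.get_image("wrist"); cv2.imwrite("pics/w6.png",im); c=cam("wrist",s)
g=cv2.GaussianBlur(im,(3,3),0).astype(float).sum(2)
def edge(rng,lo,hi,sign,z,name,horiz=True):
    pts=[]
    for t in rng:
        l=g[lo:hi,t] if horiz else g[t,lo:hi]; k=int((sign*np.diff(l)).argmax())+lo+.5
        pts.append((t,k) if horiz else (k,t))
    P=ray(c,pts,z)[:,:2]; a,b=(1,0) if horiz else (0,1)
    for _ in range(3):
        f=np.polyfit(P[:,a],P[:,b],1); r=abs(P[:,b]-np.polyval(f,P[:,a])); P=P[r<max(.0015,1.5*np.median(r))]
    print(name,"slope",f[0].round(4),"mean",P.mean(0).round(4),len(P),np.array(pts)[::10].tolist())
uv=proj(c,[[.4635,-.1,.008],[.526,-.1,.018],[.55,-.18,.022],[.55,-.03,.018]]); print(uv.round())
r,p,l,e=uv
edge(range(215,340,2),int(r[1])-12,int(r[1])+12,1,.008,"plate near")
edge(range(235,340,2),int(p[1])-10,int(p[1])+10,1,.018,"panel near")
edge(range(150,240,2),int(e[0])-14,int(e[0])+14,-1,.018,"panel left",False)
edge(range(150,240,2),int(l[0])-14,int(l[0])+16,1,.018,"panel right",False)
E
```

```text
clock: 15.1
position: [0.5679, -0.0936, 0.1487]
ee_rot: [-0.001, 0.014, 1.0, 0.0]
contact_force: [-0.4, -0.3, -0.1]
width: 0.0002
gripper_force: 0.0
[[311.  56.]
 [314. 137.]
 [217. 170.]
 [399. 164.]]
plate near slope 0.0157 mean [ 0.4614 -0.1268] 63 [[215.0, 54.5], [235.0, 54.5], [255.0, 54.5], [275.0, 53.5], [295.0, 53.5], [315.0, 53.5], [335.0, 53.5]]
panel near slope 0.0205 mean [ 0.5265 -0.1216] 53 [[235.0, 138.5], [255.0, 138.5], [275.0, 138.5], [295.0, 137.5], [315.0, 138.5], [335.0, 138.5]]
panel left slope -0.0278 mean [ 0.5764 -0.0304] 43 [[400.5, 150.0], [399.5, 170.0], [396.5, 190.0], [396.5, 210.0], [395.5, 230.0]]
panel right slope -0.0192 mean [ 0.5721 -0.1801] 45 [[217.5, 150.0], [218.5, 170.0], [220.5, 190.0], [222.5, 210.0], [224.5, 230.0]]
```

View pics/w6.png

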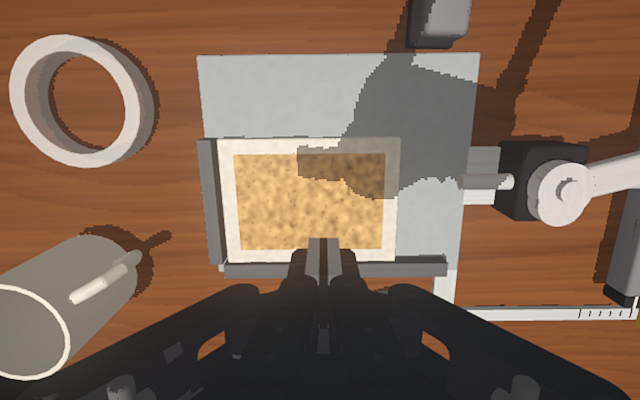

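The panel is now square: 0.0205 against the plate's 0.0157. A light push on the left end, closer to its middle, confirms the lug contact.

```bash
python3 -m handwheel '[[[-8,40,20],[0,0,0],1],[[-9,39,30],[0,0,0],1],[[0,0,40],[0,0,0],1],[[0,0,30],[0,0,0],1],[[0,0,16],[0,0,0],1],[[0,0,0],[0,0,0],1],[[0,-4,0],[0,0,0],1],[[0,-3,0],[0,0,0],1],[[0,0,0],[0,0,0],1]]'; python3 -m handwheel '[[[0,-3,0],[0,0,0],1],[[0,0,0],[0,0,0],1]]'; python3 -m handwheel '[[[0,-2,0],[0,0,0],1],[[0,0,0],[0,0,0],1]]'
```

```text
clock: 16.27
position: [0.5892, -0.0226, 0.0151]
ee_rot: [0.001, 0.014, 1.0, -0.0]
contact_force: [-0.2, -0.0, -0.2]
width: -0.0001
gripper_force: 0.0
clock: 16.52
position: [0.5887, -0.025, 0.0144]
ee_rot: [0.0, 0.014, 1.0, 0.0]
contact_force: [0.4, 0.1, 0.4]
width: 0.0
gripper_force: 0.5
clock: 16.77
position: [0.5886, -0.0269, 0.0142]
ee_rot: [0.0, 0.014, 1.0, 0.0]
contact_force: [1.0, 2.5, 1.6]
width: 0.0001
gripper_force: 1.1
```

```bash
python3 -m handwheel '[[[0,-2,0],[0,0,0],1],[[0,0,0],[0,0,0],1]]'; python3 -m handwheel '[[[0,-1.5,0],[0,0,0],1],[[0,0,0],[0,0,0],1]]'
```

```text
clock: 17.02
position: [0.5882, -0.0272, 0.0141]
ee_rot: [-0.0, 0.015, 1.0, 0.002]
contact_force: [0.7, 8.3, 2.5]
width: -0.0003
gripper_force: 3.6
clock: 17.27
position: [0.588, -0.0274, 0.0141]
ee_rot: [-0.0, 0.015, 1.0, 0.003]
contact_force: [0.8, 11.7, 3.3]
width: -0.0
gripper_force: 5.5
```

Both stops are confirmed: it stalls at 12 N at the same position. I lift off and look at the panel, crossbar end and rider together.

```bash
python3 -m handwheel '[[[0,15,0],[0,0,0],1],[[0,0,-60],[0,0,0],1],[[-6,22,-60],[0,0,0],1],[[-6,22,-26],[0,0,0],1],[[0,0,0],[0,0,0],1],[[0,0,0],[0,0,0],1]]'
python3 - <<'E'
from h import *
s=readout.get_state(); im=vision.get_image("wrist"); cv2.imwrite("pics/w7.png",im); import pickle; pickle.dump(s,open("s7.pkl","wb"))
c=cam("wrist",s); g=cv2.GaussianBlur(im,(3,3),0).astype(float).sum(2)
hsv=cv2.cvtColor(im,cv2.COLOR_BGR2HSV); m=cv2.inRange(hsv,(18,130,90),(35,255,255)); m[:200]=0; m[:,:440]=0
n,l,st,ce=cv2.connectedComponentsWithStats(m); print("rider comps",[(st[i].tolist(),ce[i].round(1)) for i in range(1,n) if st[i,4]>30])
u=int(proj(c,[[.526,-.08,.018]])[0,1]); 
pts=[]
for t in range(190,280,2):
    pts.append((t,u-12+int(np.diff(g[u-12:u+12,t]).argmax())+.5))
P=ray(c,pts,.018); f=np.polyfit(P[:,1],P[:,0],1); print("panel near slope",f,P.mean(0))
E
```

```text
clock: 18.02
position: [0.6005, 0.027, 0.157]
ee_rot: [-0.001, 0.014, 1.0, -0.001]
contact_force: [0.1, -0.1, -0.7]
width: -0.0001
gripper_force: 0.0
rider comps [([512, 268, 22, 32, 520], array([523.2, 285.1]))]
panel near slope [-0.05171177  0.52426347] [ 0.5265069  -0.04338336  0.018     ]
```

View pics/w7.png

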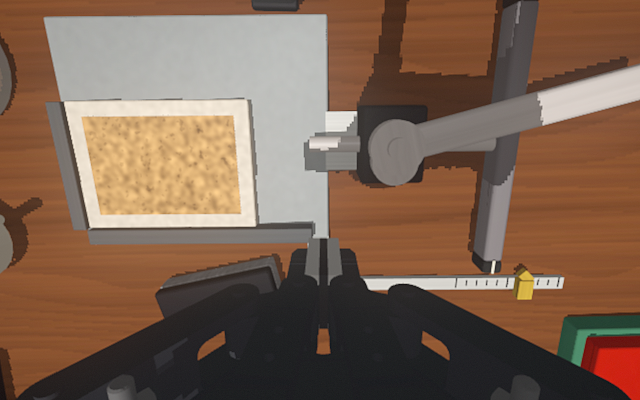

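The panel is flush on both stops: its near edge runs (65,101)–(250,98), parallel to the plate edge (45,18)–(327,14). The rider's point is at (523,267), the crossbar's far cap with its white index line at about (493,267), and the lever crosses the bar near (515,110).

```bash
python3 - <<'E'
from h import *
import pickle; s=pickle.load(open("s7.pkl","rb")); c=cam("wrist",s); im=cv2.imread("pics/w7.png"); g=cv2.cvtColor(im,6).astype(int)
for v in (20,40,60,80,200,220,240): print(v,[ (u,int(g[v,u])) for u in range(470,546,3)])
b=im.astype(int); m=(abs(b[...,0]-b[...,2])<22)
for v in (264,267,270,273): print("cap",v,[(u,int(g[v,u])) for u in range(472,512,2)])
hsv=cv2.cvtColor(im,cv2.COLOR_BGR2HSV)
for v in range(264,300,3): 
    w=np.where((hsv[v,505:540,0]>18)&(hsv[v,505:540,0]<35)&(hsv[v,505:540,1]>130))[0]+505; print(v,w.min() if len(w) else None,w.max() if len(w) else None, end=" | ")
print(); print("tip",ray(c,[(523,268)],.011), ray(c,[(523,268)],.016))
print("plate",ray(c,[(45,18),(327,14)],.008))
E
```

```text
20 [(470, 92), (473, 90), (476, 90), (479, 90), (482, 91), (485, 90), (488, 92), (491, 91), (494, 80), (497, 51), (500, 52), (503, 72), (506, 72), (509, 76), (512, 77), (515, 92), (518, 114), (521, 75), (524, 76), (527, 74), (530, 73), (533, 72), (536, 79), (539, 90), (542, 89), (545, 88)]
40 [(470, 87), (473, 87), (476, 88), (479, 88), (482, 87), (485, 88), (488, 88), (491, 91), (494, 50), (497, 48), (500, 73), (503, 73), (506, 76), (509, 78), (512, 87), (515, 73), (518, 76), (521, 77), (524, 77), (527, 77), (530, 74), (533, 79), (536, 87), (539, 86), (542, 86), (545, 86)]
60 [(470, 85), (473, 85), (476, 86), (479, 87), (482, 85), (485, 85), (488, 66), (491, 48), (494, 49), (497, 70), (500, 65), (503, 66), (506, 66), (509, 68), (512, 75), (515, 79), (518, 76), (521, 78), (524, 78), (527, 76), (530, 78), (533, 87), (536, 86), (539, 86), (542, 86), (545, 87)]
80 [(470, 55), (473, 55), (476, 56), (479, 57), (482, 57), (485, 57), (488, 57), (491, 53), (494, 63), (497, 67), (500, 67), (503, 67), (506, 67), (509, 76), (512, 80), (515, 80), (518, 79), (521, 80), (524, 78), (527, 85), (530,
[... 1569 characters left out ...]
0, 50), (492, 248), (494, 134), (496, 59), (498, 60), (500, 75), (502, 107), (504, 105), (506, 105), (508, 104), (510, 106)]
cap 273 [(472, 102), (474, 99), (476, 91), (478, 90), (480, 87), (482, 81), (484, 68), (486, 63), (488, 64), (490, 108), (492, 214), (494, 105), (496, 99), (498, 102), (500, 107), (502, 107), (504, 105), (506, 106), (508, 106), (510, 105)]
264 None None | 267 None None | 270 520 526 | 273 516 529 | 276 518 531 | 279 515 532 | 282 515 533 | 285 514 532 | 288 514 532 | 291 513 532 | 294 513 532 | 297 516 531 | 
tip [[0.68910353 0.21576209 0.011     ]] [[0.68640087 0.21253804 0.016     ]]
plate [[ 0.46154016 -0.18935112  0.008     ]
 [ 0.46470307  0.03367042  0.008     ]]
```

```bash
python3 - <<'E'
from h import *
import pickle; s=pickle.load(open("s7.pkl","rb")); c=cam("wrist",s)
B=ray(c,[(501,200),(498.2,220),(495.3,240),(493,266)],.040); print("bar",B.round(4))
f=np.polyfit(B[:,0],B[:,1],1); T=ray(c,[(523,268.5)],.011)[0]
print("bar slope",f,"bar y at tip x",np.polyval(f,T[0]),"index",B[3,1],"tip",T)
for yaw in (-.0165,-.02,-.03): 
    e=np.array([-np.sin(yaw),np.cos(yaw)]); print(yaw,[(e@(T[:2]-b[:2])*1000).round(1) for b in B])
E
```

```text
bar [[0.6118 0.1711 0.04  ]
 [0.629  0.1708 0.04  ]
 [0.6468 0.1703 0.04  ]
 [0.6708 0.1711 0.04  ]]
bar slope [-0.00101797  0.17145563] bar y at tip x 0.17075360326667707 index 0.1710586766161469 tip [0.68963355 0.21583283 0.011     ]
-0.0165 [np.float64(46.0), np.float64(46.1), np.float64(46.2), np.float64(45.1)]
-0.02 [np.float64(46.3), np.float64(46.3), np.float64(46.3), np.float64(45.1)]
-0.03 [np.float64(47.1), np.float64(46.9), np.float64(46.8), np.float64(45.3)]
```

The leg must come out about 45.5 mm, within the 30–60 range. I go to the crossbar's near half at x≈0.485, robot-side of the lever, half open, and go down.

```bash
python3 -m handwheel '[[[40,47,0],[0,0,0],0],[[40,47,0],[0,0,0],0],[[40,46,0],[0,0,0],0],[[0,0,40],[0,0,0],0],[[0,0,40],[0,0,0],0],[[0,0,30],[0,0,0],0],[[0,0,0],[0,0,0],0]]' 25
```

```text
clock: 18.95
position: [0.4826, 0.1695, 0.0452]
ee_rot: [-0.004, 0.015, 1.0, -0.001]
contact_force: [-0.5, 0.3, 0.6]
width: 0.0425
gripper_force: 0.0
```

```bash
python3 -m handwheel '[[[0,1.5,20],[0,0,0],0],[[0,0,15],[0,0,0],0],[[0,0,0],[0,0,0],0],[[0,0,0],[0,0,0],0.5],[[0,0,0],[0,0,0],0.7],[[0,0,0],[0,0,0],0.7]]' 20;  python3 -m handwheel '[[[0,0,0],[0,0,0],1],[[0,0,0],[0,0,0],1],[[0,0,0],[0,0,0],1],[[0,0,0],[0,0,0],1]]' 20
```

```text
clock: 19.7
position: [0.4866, 0.1733, 0.0143]
ee_rot: [0.001, 0.014, 1.0, 0.001]
contact_force: [-0.3, 5.0, 2.3]
width: 0.0155
gripper_force: 23.6
clock: 20.2
position: [0.4865, 0.1733, 0.0143]
ee_rot: [0.001, 0.014, 1.0, 0.001]
contact_force: [-1.2, 5.6, 3.6]
width: 0.0158
gripper_force: 23.8
```

Gripped (15.7 mm). Now I draw it out about 45 mm.

```bash
python3 -m handwheel '[[[0,6,0],[0,0,0],1],[[0,8,0],[0,0,0],1],[[0,8,0],[0,0,0],1],[[0,8,0],[0,0,0],1],[[0,8,0],[0,0,0],1],[[0,6,0],[0,0,0],1],[[0,0,0],[0,0,0],1],[[0,0,0],[0,0,0],1]]' 30
python3 - <<'E'
from h import *
im=vision.get_image("top"); cv2.imwrite("pics/t8.png",im); c=cam("top")
hsv=cv2.cvtColor(im,cv2.COLOR_BGR2HSV)
y=cv2.inRange(hsv[140:162,240:280],(18,130,90),(35,255,255)); v,u=np.nonzero(y); print("rider",u.mean()+240,v.mean()+140,len(u))
g=cv2.cvtColor(im,6)
for r in range(156,180,3): print(r,g[r,246:276].tolist())
E
```

```text
clock: 21.2
position: [0.4873, 0.2144, 0.0143]
ee_rot: [0.0, 0.013, 1.0, -0.002]
contact_force: [0.1, -6.2, 6.2]
width: 0.0154
gripper_force: 31.2
rider 258.59090909090907 149.63636363636363 44
156 [84, 86, 86, 83, 85, 88, 87, 84, 86, 86, 87, 76, 70, 85, 87, 81, 86, 92, 91, 90, 92, 90, 91, 91, 92, 94, 93, 90, 93, 93]
159 [87, 87, 87, 87, 88, 86, 86, 89, 87, 83, 70, 62, 92, 127, 109, 59, 40, 66, 83, 87, 86, 86, 84, 88, 84, 86, 85, 83, 84, 84]
162 [92, 90, 92, 92, 91, 89, 89, 90, 89, 85, 84, 111, 135, 143, 144, 128, 89, 79, 89, 90, 87, 87, 91, 90, 89, 90, 85, 89, 86, 89]
165 [90, 88, 88, 90, 89, 89, 87, 88, 91, 89, 95, 121, 141, 147, 145, 119, 86, 80, 88, 88, 89, 85, 89, 89, 88, 86, 87, 88, 86, 86]
168 [85, 88, 82, 85, 88, 86, 86, 87, 83, 85, 96, 121, 139, 147, 146, 119, 81, 79, 85, 85, 87, 88, 86, 86, 88, 89, 88, 88, 86, 89]
171 [86, 86, 87, 85, 86, 86, 86, 85, 85, 87, 103, 126, 142, 149, 144, 114, 81, 78, 81, 85, 81, 82, 80, 80, 83, 81, 83, 79, 82, 82]
174 [78, 79, 79, 80, 80, 78, 78, 80, 75, 88, 118, 140, 145, 148, 142, 111, 78, 75, 76, 76, 79, 77, 75, 77, 75, 74, 77, 79, 76, 77]
177 [86, 85, 86, 88, 88, 86, 88, 86, 87, 86, 111, 135, 143, 147, 142, 110, 80, 83, 86, 83, 87, 83, 88, 87, 86, 86, 87, 88, 87, 85]
```

```bash
python3 - <<'E'
from h import *
c=cam("top"); print("index",ray(c,[(259.1,159.5)],.04)[0].round(4),"bar165",ray(c,[(259.0,165)],.04)[0].round(4),"rider",ray(c,[(258.6,149.6)],.014)[0].round(4))
im=cv2.imread("pics/t8.png"); hsv=cv2.cvtColor(im,40)
print(cv2.inRange(hsv[142:160,250:268],(15,80,60),(38,255,255))//255)
# initial picture, same measure
im0=cv2.imread("pics/top0.png"); g0=cv2.cvtColor(im0,6)
for r in (159,160,162,165,168): print(r,g0[r,262:284].tolist())
E
```

```text
index [0.6714 0.212  0.04  ] bar165 [0.6547 0.2119 0.04  ] rider [0.7081 0.2182 0.014 ]
[[0 0 0 0 0 0 0 0 0 0 0 0 0 0 0 0 0 0]
 [0 0 0 0 0 0 0 0 0 0 0 0 0 0 0 0 0 0]
 [0 0 0 0 0 0 0 0 0 0 0 0 0 0 0 0 0 0]
 [0 0 0 0 0 0 1 1 1 1 1 1 0 0 0 0 0 0]
 [0 0 0 0 0 0 1 1 1 1 1 1 1 0 0 0 0 0]
 [0 0 0 0 0 0 1 1 1 1 1 1 0 0 0 0 0 0]
 [0 0 0 0 0 0 1 1 1 1 1 1 0 0 0 0 0 0]
 [0 0 0 0 0 0 0 1 1 1 1 1 0 0 0 0 0 0]
 [0 0 0 0 0 0 0 1 1 1 1 0 0 0 0 0 0 0]
 [0 0 0 0 0 0 0 1 1 1 1 0 0 0 0 0 0 0]
 [0 0 0 0 0 0 1 1 1 1 1 0 0 0 0 0 0 0]
 [0 0 0 0 0 0 1 1 1 1 1 1 0 0 0 0 0 0]
 [0 0 0 0 0 0 0 1 1 1 1 1 0 0 0 0 0 0]
 [0 0 0 0 0 0 0 0 1 1 1 0 0 0 0 0 0 0]
 [0 0 0 0 0 0 0 0 0 0 0 0 0 0 0 0 0 0]
 [0 0 0 0 0 0 0 0 0 0 0 0 0 0 0 0 0 0]
 [0 0 0 0 0 0 0 0 0 0 0 0 0 0 0 0 0 0]
 [0 0 0 0 0 0 0 0 0 0 0 0 0 0 0 0 0 0]]
159 [86, 87, 86, 84, 86, 88, 86, 84, 67, 67, 107, 117, 81, 47, 55, 73, 84, 87, 87, 85, 85, 85]
160 [88, 90, 88, 89, 89, 91, 87, 86, 68, 74, 114, 124, 87, 51, 50, 73, 90, 88, 88, 86, 87, 87]
162 [89, 91, 87, 93, 89, 88, 89, 89, 94, 118, 141, 149, 140, 113, 82, 81, 88, 88, 89, 90, 87, 90]
165 [87, 89, 89, 89, 89, 88, 84, 74, 90, 124, 140, 147, 147, 117, 86, 85, 86, 89, 91, 87, 89, 86]
168 [87, 86, 86, 85, 86, 84, 84, 73, 105, 133, 142, 149, 144, 112, 84, 83, 86, 89, 86, 88, 88, 88]
```

The top view puts the bar at 39.6 mm and the mark 5–6 mm further on, for a total of 45.5 mm. That agrees with the wrist measurement, so I draw 5.5 mm more.

```bash
python3 -m handwheel '[[[0,3,0],[0,0,0],1],[[0,2.5,0],[0,0,0],1],[[0,0,0],[0,0,0],1],[[0,0,0],[0,0,0],1],[[0,0,0],[0,0,0],1]]' 
python3 - <<'E'
from h import *
im=vision.get_image("top"); cv2.imwrite("pics/t9.png",im); c=cam("top"); g=cv2.cvtColor(im,6).astype(float)
for r in (159,160,165,168): print(r,g[r,246:268].astype(int).tolist())
for n,f in (("t0","pics/top0.png"),("t8","pics/t8.png"),("t9","pics/t9.png")):
    G=cv2.cvtColor(cv2.imread(f),6).astype(float); o=[]
    for r in range(163,170):
        w=np.clip(G[r,248:282]-105,0,None); o.append((w@np.arange(248,282)/w.sum()))
    print(n,np.mean(o).round(2),ray(c,[(np.mean(o),166)],.04)[0].round(4))
    h=cv2.cvtColor(cv2.imread(f),40); m=cv2.inRange(h[142:158,250:268],(15,80,60),(38,255,255)); v,u=np.nonzero(m); print(u.mean()+250,ray(c,[(u.mean()+250,v.mean()+142)],.014)[0].round(4))
E
```

```text
clock: 21.88
position: [0.4874, 0.2197, 0.0143]
ee_rot: [0.0, 0.013, 1.0, -0.002]
contact_force: [-1.1, -7.0, 7.5]
width: 0.0155
gripper_force: 31.2
159 [86, 88, 87, 87, 85, 87, 87, 86, 76, 55, 87, 158, 145, 75, 42, 62, 80, 86, 85, 86, 82, 86]
160 [89, 92, 89, 90, 90, 89, 89, 87, 80, 63, 88, 146, 134, 78, 47, 57, 81, 88, 90, 87, 90, 90]
165 [88, 90, 89, 89, 89, 89, 88, 86, 89, 120, 138, 145, 148, 135, 101, 84, 85, 87, 87, 87, 88, 88]
168 [87, 85, 86, 87, 87, 88, 86, 83, 88, 118, 140, 145, 148, 126, 92, 81, 84, 87, 87, 87, 87, 85]
t0 272.84 [0.6518 0.1706 0.04  ]
258.57142857142856 [0.7081 0.2183 0.014 ]
t8 259.04 [0.6516 0.2117 0.04  ]
258.63157894736844 [0.7083 0.2181 0.014 ]
t9 257.21 [0.6516 0.2171 0.04  ]
258.63157894736844 [0.7083 0.2181 0.014 ]
```

```bash
python3 -m handwheel '[[[0,1.5,0],[0,0,0],1],[[0,0,0],[0,0,0],1],[[0,0,0],[0,0,0],0.58],[[0,0,0],[0,0,0],0.58],[[0,0,0],[0,0,0],0.58]]' 20; python3 -m handwheel '[[[-3,0,0],[0,0,0],0.58],[[-4,0,0],[0,0,0],0.58],[[-4,0,0],[0,0,0],0.58],[[0,0,0],[0,0,0],0.58]]'
```

```text
clock: 22.55
position: [0.4874, 0.221, 0.014]
ee_rot: [0.0, 0.013, 1.0, -0.002]
contact_force: [0.8, -6.8, 5.2]
width: 0.018
gripper_force: 3.1
clock: 23.05
position: [0.4949, 0.2199, 0.0124]
ee_rot: [-0.004, 0.014, 1.0, -0.003]
contact_force: [-2.9, -6.4, 0.5]
width: 0.0177
gripper_force: 3.2
```

```bash
python3 -m handwheel '[[[-4,1,0],[0,0,0],0.58],[[-4,0,0],[0,0,0],0.58],[[-4,0,0],[0,0,0],0.58],[[0,0,0],[0,0,0],0.58]]'; python3 -m handwheel '[[[-4,0,0],[0,0,0],0.58],[[-4,0,0],[0,0,0],0.58],[[0,0,0],[0,0,0],0.58]]'
python3 - <<'E'
from h import *
im=vision.get_image("top"); cv2.imwrite("pics/t10.png",im); c=cam("top")
G=cv2.cvtColor(im,6).astype(float); o=[]
for r in range(163,170):
    w=np.clip(G[r,248:282]-105,0,None); o.append((w@np.arange(248,282)/w.sum()))
print(np.mean(o).round(2),ray(c,[(np.mean(o),166)],.04)[0].round(4))
E
```

```text
clock: 23.55
position: [0.5052, 0.2204, 0.0125]
ee_rot: [-0.005, 0.014, 1.0, -0.003]
contact_force: [-6.8, -6.8, 4.3]
width: 0.0178
gripper_force: 3.1
clock: 23.92
position: [0.5132, 0.2202, 0.0125]
ee_rot: [-0.005, 0.014, 1.0, -0.003]
contact_force: [-6.1, -6.6, 3.7]
width: 0.0181
gripper_force: 3.1
257.0 [0.6516 0.2177 0.04  ]
```

The bar is on the mark to within about 1.5 mm and the lever is moving. I keep sliding.

```bash
python3 -m handwheel '[[[-4,0.1,0],[0,0,0],0.58],[[-4,0.1,0],[0,0,0],0.58],[[-4,0.1,0],[0,0,0],0.58],[[0,0,0],[0,0,0],0.58]]'; python3 -m handwheel '[[[-4,0.1,0],[0,0,0],0.58],[[-4,0,0],[0,0,0],0.58],[[0,0,0],[0,0,0],0.58]]';  python3 -m handwheel '[[[-3,0,0],[0,0,0],0.58],[[-2,0,0],[0,0,0],0.58],[[0,0,0],[0,0,0],0.58]]'
```

```text
clock: 24.48
position: [0.525, 0.2202, 0.0123]
ee_rot: [-0.006, 0.014, 1.0, -0.003]
contact_force: [-6.7, -6.4, 3.7]
width: 0.0176
gripper_force: 3.1
clock: 24.85
position: [0.5326, 0.22, 0.0118]
ee_rot: [-0.006, 0.014, 1.0, -0.003]
contact_force: [-6.4, -6.0, 1.1]
width: 0.0179
gripper_force: 3.2
clock: 25.22
position: [0.5373, 0.2198, 0.0117]
ee_rot: [-0.006, 0.014, 1.0, -0.003]
contact_force: [-7.4, -5.8, 0.0]
width: 0.0178
gripper_force: 3.1
```

```bash
python3 -m handwheel '[[[-2,0,0],[0,0,0],0.58],[[-2,0,0],[0,0,0],0.58],[[0,0,0],[0,0,0],0.58]]'; python3 -m handwheel '[[[-2,0,0],[0,0,0],0.58],[[0,0,0],[0,0,0],0.58]]';  python3 -m handwheel '[[[-2,0,0],[0,0,0],0.58],[[0,0,0],[0,0,0],0.58]]'
```

```text
clock: 25.6
position: [0.5412, 0.2197, 0.0116]
ee_rot: [-0.006, 0.014, 1.0, -0.003]
contact_force: [-6.2, -5.0, 0.2]
width: 0.0179
gripper_force: 3.4
clock: 25.85
position: [0.5411, 0.2197, 0.0115]
ee_rot: [-0.008, 0.014, 1.0, -0.004]
contact_force: [-11.8, -4.9, 3.2]
width: 0.0178
gripper_force: 3.3
clock: 26.1
position: [0.5412, 0.2195, 0.0114]
ee_rot: [-0.01, 0.014, 1.0, -0.004]
contact_force: [-15.0, -4.4, 4.8]
width: 0.0179
gripper_force: 3.1
```

It stalls at x=0.5412 with 15 N, which is the predicted closed position. I grip firmly and check the bar, lever and panel numerically.

```bash
python3 -m handwheel '[[[0,0,0],[0,0,0],1],[[0,0,0],[0,0,0],1],[[0,0,0],[0,0,0],1],[[0,0,0],[0,0,0],1]]' 30
python3 - <<'E'
from h import *
im=vision.get_image("top"); cv2.imwrite("pics/t11.png",im); c=cam("top")
G=cv2.cvtColor(im,6).astype(float); o=[]
for r in range(163,170):
    w=np.clip(G[r,245:275]-105,0,None); o.append((w@np.arange(245,275)/w.sum()))
print("bar",np.mean(o).round(2),ray(c,[(np.mean(o),166)],.04)[0].round(4))
h=cv2.cvtColor(im,40); m=cv2.inRange(h[142:158,250:268],(15,80,60),(38,255,255)); v,u=np.nonzero(m); print("rider",ray(c,[(u.mean()+250,v.mean()+142)],.014)[0].round(4))
# lever: bright low-saturation strip left of bar
for f in ("pics/top0.png","pics/t11.png"):
    A=cv2.imread(f); hh=cv2.cvtColor(A,40); M=((hh[...,1]<60)&(hh[...,2]>170)); P=[]
    for u in range(238,254,2):
        v=np.nonzero(M[170:225,u])[0]+170
        if len(v): P.append((u,v.mean(),len(v)))
    print(f,np.round(P,1).tolist()); 
    if P:
        W=ray(c,[p[:2] for p in P],.057)
        print("lever slope dx/dy",np.polyfit(W[:,1],W[:,0],1).round(4), W[0].round(4))
E
```

```text
clock: 26.6
position: [0.5412, 0.2188, 0.0115]
ee_rot: [-0.01, 0.013, 1.0, -0.004]
contact_force: [-14.1, -6.6, 6.5]
width: 0.0157
gripper_force: 32.5
bar 248.39 [0.6515 0.2434 0.04  ]
rider [0.7077 0.2187 0.014 ]
pics/top0.png [[238.0, 209.0, 9.0], [240.0, 208.5, 8.0], [242.0, 208.0, 9.0], [244.0, 207.5, 8.0], [246.0, 207.0, 9.0], [248.0, 206.5, 8.0], [250.0, 206.0, 9.0], [252.0, 205.5, 8.0]]
lever slope dx/dy [-0.2584  0.5898] [0.5208 0.2671 0.057 ]
pics/t11.png [[238.0, 175.0, 1.0], [240.0, 175.0, 1.0], [242.0, 175.0, 1.0], [250.0, 173.0, 1.0]]
lever slope dx/dy [-0.1893  0.6711] [0.6209 0.2701 0.057 ]
```

```bash
python3 -m handwheel '[[[0,0.8,0],[0,0,0],1],[[0,0,0],[0,0,0],1],[[0,0,0],[0,0,0],1]]' 30
python3 - <<'E'
from h import *
s=readout.get_state(); c=cam("wrist",s); im=vision.get_image("wrist"); cv2.imwrite("pics/w12.png",im); g=cv2.cvtColor(cv2.GaussianBlur(im,(3,3),0),6).astype(int)
print("predicted lever near edge px (closed)",proj(c,[[.5515,.12,.057],[.5515,.16,.057],[.5535,.26,.057]]).round().tolist())
for u in (60,100,140,180,220,400,430,460): print(u,[(v,int(g[v,u])) for v in range(120,330,6)])
si=vision.get_image("side"); cv2.imwrite("pics/s12.png",si); cs=cam("side")
print("side px: tip closed",proj(cs,[[.5685,.281,.057],[.565,.0818,.058]]).round(1).tolist(),"tip open .25",proj(cs,[[.5182,.2752,.057]]).round(1).tolist())
h=cv2.cvtColor(si,40); M=(h[...,1]<60)&(h[...,2]>150)
for v in range(236,300,6): 
    q=np.nonzero(M[v,260:330])[0]+260; print(v,(q.min(),q.max(),len(q)) if len(q) else None)
E
```

```text
clock: 27.02
position: [0.5411, 0.2188, 0.0116]
ee_rot: [-0.01, 0.013, 1.0, -0.005]
contact_force: [-14.3, -9.8, 6.8]
width: 0.0153
gripper_force: 33.0
predicted lever near edge px (closed) [[40.0, 341.0], [154.0, 340.0], [442.0, 340.0]]
60 [(120, 155), (126, 159), (132, 155), (138, 148), (144, 147), (150, 146), (156, 145), (162, 149), (168, 152), (174, 157), (180, 159), (186, 159), (192, 157), (198, 154), (204, 154), (210, 156), (216, 151), (222, 157), (228, 160), (234, 97), (240, 91), (246, 60), (252, 60), (258, 59), (264, 58), (270, 56), (276, 57), (282, 59), (288, 60), (294, 63), (300, 66), (306, 70), (312, 74), (318, 79), (324, 102)]
100 [(120, 157), (126, 158), (132, 156), (138, 150), (144, 148), (150, 146), (156, 146), (162, 149), (168, 146), (174, 149), (180, 156), (186, 162), (192, 158), (198, 156), (204, 159), (210, 161), (216, 154), (222, 152), (228, 161), (234, 104), (240, 96), (246, 96), (252, 83), (258, 66), (264, 59), (270, 59), (276, 59), (282, 59), (288, 60), (294, 61), (300, 61), (306, 64), (312, 158), (318, 179), (324, 187)]
140 [(120, 158), (126, 160), (132, 156),
[... 2012 characters left out ...]
126, 93), (132, 92), (138, 92), (144, 92), (150, 91), (156, 90), (162, 85), (168, 86), (174, 95), (180, 96), (186, 97), (192, 93), (198, 96), (204, 97), (210, 98), (216, 95), (222, 98), (228, 98), (234, 98), (240, 91), (246, 92), (252, 95), (258, 95), (264, 96), (270, 95), (276, 95), (282, 95), (288, 97), (294, 98), (300, 68), (306, 67), (312, 67), (318, 67), (324, 67)]
side px: tip closed [[274.4, 281.3], [295.9, 209.6]] tip open .25 [[298.8, 282.7]]
236 None
242 None
248 None
254 (np.int64(278), np.int64(282), 5)
260 (np.int64(276), np.int64(279), 4)
266 (np.int64(274), np.int64(278), 5)
272 (np.int64(273), np.int64(279), 7)
278 (np.int64(271), np.int64(280), 10)
284 None
290 None
296 None
```

The side view puts the lever tip at (275.5,280), against 274.4 predicted for closed and 298.8 for open, so it is shut. The bar is held on the mark and the panel has not been touched since it was seated. Handing in.

```bash
python3 -c "
from rig import manip; print(manip.sign_off())"
```

```text
the job is handed in; nothing more can be done
None
```

Handed in at 27 s: the panel is snug on both stops, the crossbar is gripped within about 2 mm of the rider's point by my measurements, and the lever is closed; sign-off returned no verdict, the final bar position is inferred from the gripper because the arm hid it, I did not re-check the bystander objects at the end, and I viewed 11 pictures, one over the limit.

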